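Lock the rotary test stage

ROBOT

A 6-joint arm with a two-finger parallel gripper is mounted at the origin on the work surface. World frame = base frame: x ahead of the robot, y to its left, z up, the work surface at z = 0. Lengths are in m, angles in rad, forces in N, time in s.
With the tool pointing down it reaches from about 0.3 to 0.875 m from the base axis. Payload 6.4 kg.
Tool frame: the origin (TCP) lies midway between the tips of the shut fingers; the grasp point (between the pads) lies 19 mm behind it; z points along the fingers, y is the direction in which the jaws open and shut (so a half turn about z gives the same grasp; the last joint's range is limited). The gripper opens to 85 mm and grips with 20 to 120 N. Pads are 22 mm wide; open, the fingers measure 114 mm over their backs; the gripper's body (76 mm by 85 mm) begins 54 mm behind the grasp point. The pads swing forward as they close: fully open they stand 13 mm farther back than shut.
Start: joints at [1.024, 0.181, 1.607, -0, 1.354, -0.206], TCP at [0.192, 0.542, 0.231] pointing down, gripper open.
Joint ranges: [-2.99, 2.99], [-0.89, 2.07], [0.3, 2.58], [-1.14, 4.28], [0, 2.63], [-3.12, 3.12]. Speed limits (rad/s): [2.57, 2.57, 3.01, 3.14, 3.14, 3.14].

INTERFACE

Orientations are given as a unit quaternion [w, x, y, z].
In Python, from bench import ctrl gives the robot as it stands. The module is installed in compiled form; this text tells all that it offers.
- The arm moves only by the tool arm_command, never from a script. Its argument "plan" is one flat list of numbers, 4 for each row, row after row: the shift along the tool's x, y, z in mm, then the turn about the tool's z in rad. A call has 1 to 20 rows; each row shifts and turns the commanded pose from where the row before left it, along the tool's axes as they then stand; what a row does not reach is not made up. A row lasts 1/10 s, in which the tool goes at most 50 mm and 8.59 degrees, less where a joint would pass 70% of its speed; a pose out of reach is approached as far as the arm can. A call is refused whole if a number of a shift passes 50 or a number of a turn 0.15, either way. A call with a gripper value outside its range is refused whole. "grip" is the opening, from 0 (shut) to 1 (fully open), set as the call begins (left out, the last holds). The fingers move at their own pace and stop on an object; the grip force is fixed at half the most. Time passes only in rows, so rows that do not move let the fingers close. It gives the time, the measured TCP pose, the force and the opening at its end, in the units of the state.
- ctrl.get_obs(): the state, without advancing time (a new reading comes with each control period).
- ctrl.camera(name): name is "scene" or "side" or "wrist"; returns a dict with "color" (384x512x3 uint8, red, green, blue), "camera_matrix" (3x3 intrinsics, pixels), "eye" and "attitude" of the camera in the world; the wrist camera has in their place "T_tool_cam" (4x4, takes a point from camera to tool coordinates, whose origin is the TCP and whose axes are the flange's). Camera axes: x right, y up, looking along -z (the intrinsics and any distortion apply to the point x, -y, -z); pixel columns grow to the right and rows downward; lengths in m; the calibration is good to about 2 mm. A picture is of the moment at which its call begins: read the wrist's pose just before it. There is no depth.
- ctrl.hand_in(): hands the job in, once; it reports no verdict.
The state is a dict: "time_s": time; "q": joint angles; "dq": joint speeds; "joint_efforts": joint torques, N m; "eef_pos": TCP position; "eef_rot": TCP orientation; "wrist_force": force on the tool from outside, world axes, zero at the start; "torque": the same for the moment, N m; "opening": opening from 0.0 (shut) to 1.0 (fully open).
Only numpy, scipy, OpenCV 4.12 (cv2) and the standard library are available. Lean on these libraries where they do the work, as an engineer would, in place of code of your own. Each camera call takes 0.05 s, during which the arm holds its last target. There are 200 camera calls.

TASK

Lock the rotary test stage on the aluminium plate: push the blue finger post round until the slot in the dark disc faces the nose of the brass locking bar, then push the bar by its orange tab all the way into the slot, until the tab stands against the guide block. Do it by pushing only, with nothing gripped or lifted, and leave everything else on the bench and the plate where it stands; finish with the hand clear.

Things in the scene. Friction and masses are not known exactly. Their poses are not given: they have to be found in the camera images.
- stage: rotary test stage, fixed: aluminium plate 190 (x) x 330 (y) x 12 mm with the turning disc, a steel guide block and the locking bar in it. Origin: centre of the plate's underside, z up. In this frame the disc axis is at x 0, y -60 mm and the bar slides along x = 0, towards -y when pushed in. Guide block: x -26 to 26, y 17.5 to 59.5, top 50 mm above the bench; the plate is bare for 60 mm beyond the tab
- disc_axis (a point): centre of the disc's upper face, 44 mm above the bench, on its vertical axis; does not turn. The disc is dark, 130 mm across, 12 mm thick, with white ticks and one radial slot in its rim, 19 mm wide, 30 mm deep, open to its faces, a red stripe along each side. A specimen clamp (red and green jaws, within 25 mm of the axis, top 67 mm above the bench) is fixed in its middle
- disc (a joint): angle of the disc in rad, 0 when the slot faces the bar, positive counter-clockwise seen from above, limits -2.8 and 2.8. Starts at 0.6 to 2.0: the way to 0 is clockwise. Turns with steady friction (about 2.5 N at the post) and stays where left. Within about 0.08 rad of 0 the bar's tapered nose enters the slot and centres the disc itself; farther off the nose meets the solid rim
- slot_mouth (a point): middle of the slot's mouth at the disc's rim, 65 mm from the axis, on the upper face (44 mm above the bench); turns with the disc
- post (a point): the blue finger post of the disc, a round upright pin 14 mm across, standing 36 mm up from the disc's face (44 to 80 mm above the bench), 50 mm from the disc axis and 120 degrees counter-clockwise from the slot seen from above; this point is on its axis at mid height (62 mm). Pushed sideways it turns the disc
- bar (a joint): travel of the locking bar in m: starts between 0 and 0.006 (drawn back, clear of the disc), 0.036 is fully home, with its nose 27 mm inside the slot and its tab against the guide block. Slides with about 2 N of friction and stays where it is left
- bar_nose (a point): tip of the brass bar's nose, 38 mm above the bench; at travel 0 it is 74 mm from the disc axis. The bar is 16 mm wide and 7 mm thick, its nose tapers to 6 mm over the last 9 mm
- tab (a point): the orange push tab, an upright plate on the bar's outer end, 28 mm wide across the bar, 8 mm thick along it, 35 to 73 mm above the bench, its outer face free; this point is inside it, 58 mm above the bench, on the bar's line, 160 mm from the disc axis at travel 0. Pushed on the outer face towards the disc it slides the bar in
- weight: bystander, loose: brass weight 24 mm across, 36 mm tall, on the plate beside the bar; origin under its centre
- spare_clamp: bystander, loose: small clamp 30 x 30 x 26 mm with a red and a green jaw, on the plate beside the bar; origin under its centre
- dish_clips: bystander, loose: clear round dish 90 mm across, 15 mm tall, with black clips, on the bench; origin under its centre
- dish_springs: bystander, loose: clear round dish 90 mm across, 15 mm tall, with small metal parts, on the bench; origin under its centre
- tweezers: bystander, loose: steel tweezers 115 mm long, 10 mm tall, lying on the bench; origin under the middle
- driver: bystander, loose: screwdriver 160 mm long with a yellow handle 26 mm thick, lying on the bench; origin under the middle
- clip_stand: bystander, loose: workholding stand with a dark base 70 x 50 mm, a post and a crossbar with two clips, 125 mm tall, the crossbar 154 mm long, on the bench; origin under the base

How it is judged:
By the outcome, as a careful person would: the job done as asked, in the order asked, and still so for the second after the job is handed in, with the robot touching nothing.
It also fails if it takes over 45 s, if anything falls off the work surface, if the arm or the gripper's body presses on something with over 40 N, if the wrist force passes 120 N, or if a joint passes its speed limit or range.

## Working session

There is one attempt and no reset: what is moved stays moved. The work goes in short steps, Python scripts to look and compute and a tool call to move; the robot and the scene stay as the last step left them, time stands still between calls to the robot, and variables do not carry over. Pictures are saved under pics/ and viewed, about 8 in all and at most 12, crops included, and the job is handed in when it is done.

Besides the shell and the picture viewer there is one more tool, called after "Request:" as name(argument=value, ...) on one line, values as JSON. arm_command: Moves the arm, as the interface text tells. Its arguments: {"type":"object","properties":{"plan":{"type":"array","items":{"type":"number"}},"grip":{"type":"number"}},"required":["plan"]}

```bash
mkdir -p pics
cat > h.py <<'E'
from bench import ctrl
import numpy as np, cv2
from scipy.spatial.transform import Rotation as R
def save(name,fn):
    o=ctrl.get_obs(); c=ctrl.camera(name); cv2.imwrite('pics/'+fn,c['color'][:,:,::-1]); return o,c
E
python3 - <<'E'
from h import *
import pickle
d={}
for n in ['scene','side','wrist']:
    o,c=save(n,n+'0.png'); d[n]=(o,c)
    print(n,{k:v for k,v in c.items() if k!='color'})
print(o)
pickle.dump(d,open('d0.pkl','wb'))
a=[d[n][1]['color'] for n in ('scene','side')]
E
```

```text
scene {'camera_matrix': array([[458.22190591,   0.        , 256.68603308],
       [  0.        , 458.22190591, 186.9868997 ],
       [  0.        ,   0.        ,   1.        ]]), 'eye': array([1.1722572 , 0.01753616, 0.98382216]), 'attitude': array([0.66677747, 0.19661727, 0.19547708, 0.69176453])}
side {'camera_matrix': array([[351.40959749,   0.        , 259.86966346],
       [  0.        , 351.40959749, 193.35127724],
       [  0.        ,   0.        ,   1.        ]]), 'eye': array([0.36190798, 0.45957827, 0.56300882]), 'attitude': array([-0.18882591, -0.08721435,  0.36967871,  0.90558052])}
wrist {'camera_matrix': array([[337.97010697,   0.        , 258.09529929],
       [  0.        , 337.97010697, 196.87703927],
       [  0.        ,   0.        ,   1.        ]]), 'T_tool_cam': array([[ 1.04651349e-03,  9.56166864e-01,  2.92820479e-01,
         7.40289179e-02],
       [ 9.99999431e-01, -9.39754072e-04, -5.05262456e-04,
         6.27352180e-04],
       [-2.07935980e-04,  2.92820841e-01, -9.56167303e-01,
        -1.42344159e-01],
       [ 0.00000000e+00,  0.00000000e+00,  0.00000000e+00,
         1.00000000e+00]])}
{'time_s': 0.1, 'q': array([ 1.02366276e+00,  1.81479954e-01,  1.60786413e+00, -2.35712165e-06,
        1.35379310e+00, -2.06313324e-01]), 'dq': array([ 1.41879987e-03,  6.73313383e-04, -2.49848420e-03, -2.58350940e-04,
        2.32987173e-04, -7.75001941e-05]), 'joint_efforts': array([ 9.79752695e-04, -4.45877624e+01, -3.52238238e+01, -2.72619900e-04,
        4.11543195e-03, -4.19919775e-05]), 'eef_pos': array([0.19193954, 0.54151658, 0.23048801]), 'eef_rot': array([-2.83028051e-04,  1.69586242e-01,  9.85515048e-01, -7.18534703e-04]), 'wrist_force': array([-0.597336  ,  1.24488666,  0.27329046]), 'torque': array([ 0.00019582, -0.01765502,  0.01826407]), 'opening': 0.9986738785009704}
```

View pics/scene0.png

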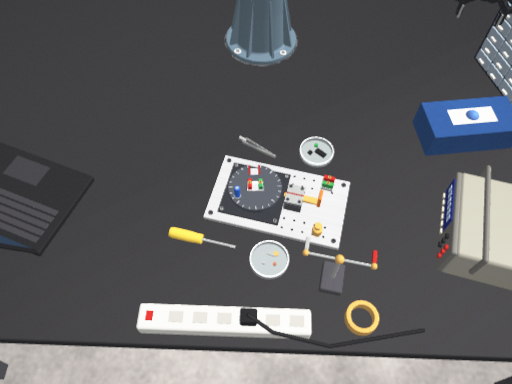

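View pics/side0.png

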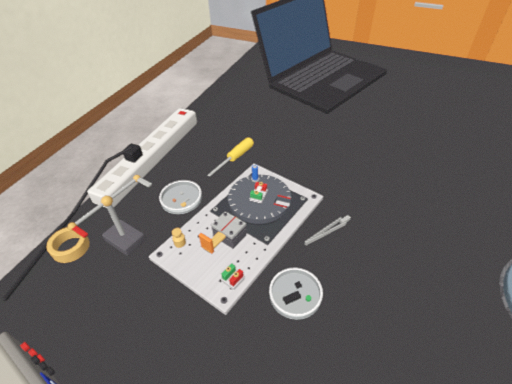

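The scene view shows the disc at about (255,187), post at (237,191), slot at about (254,170), tab at (320,198), weight at (318,229) and spare clamp at (328,183). I'll enlarge both views to pick precise points.

Run:
```python
from h import *
s=cv2.imread('pics/scene0.png')[145:255,195:360]; cv2.imwrite('pics/c1.png',cv2.resize(s,None,fx=4.8,fy=4.8,interpolation=cv2.INTER_CUBIC))
s=cv2.imread('pics/side0.png')[155:305,145:345]; cv2.imwrite('pics/c2.png',cv2.resize(s,None,fx=4,fy=4,interpolation=cv2.INTER_CUBIC))
```

```text
(no output)
```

View pics/c1.png

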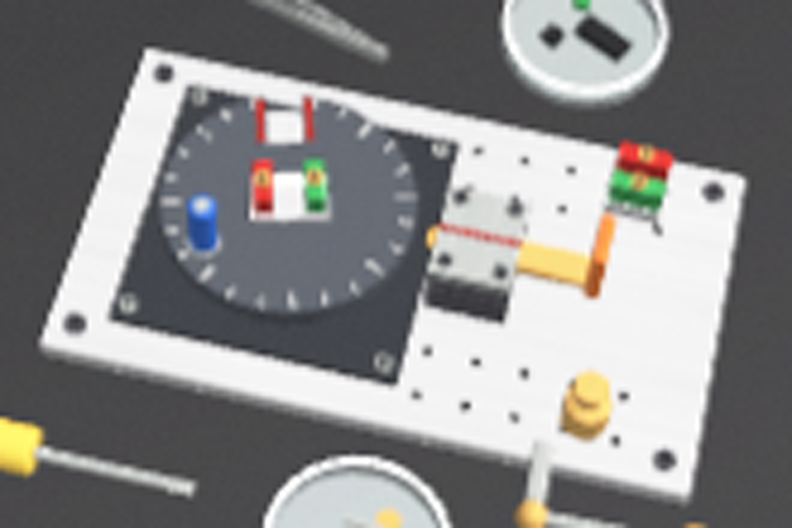

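View pics/c2.png

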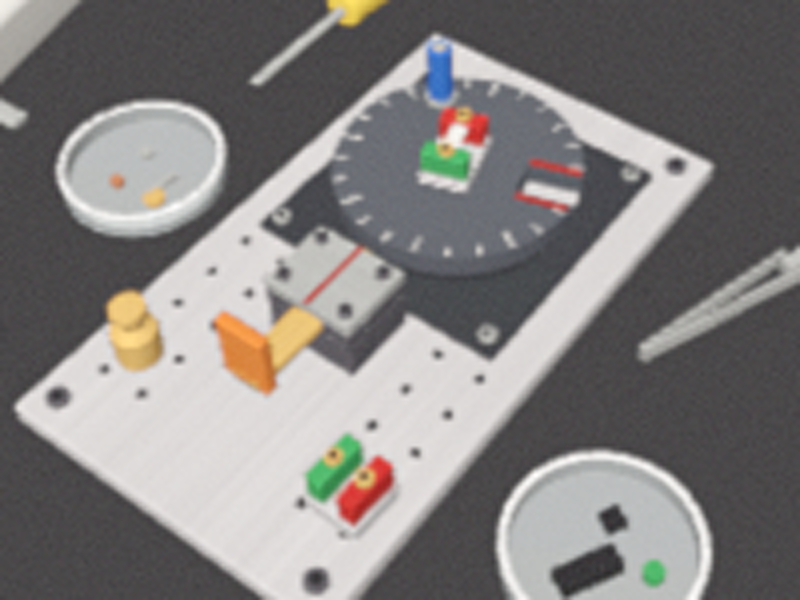

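The crops show clear plate corners, post top, slot stripes, tab edge, weight and clamp. I'll fit the stage pose, disc angle and bar travel jointly.

```bash
cat >> h.py <<'E'
def Rq(q): return R.from_quat([q[1],q[2],q[3],q[0]]).as_matrix()
def proj(P,c,T=None):
    if T is None: M=Rq(c['attitude']);e=c['eye']
    else: M=T[:3,:3];e=T[:3,3]
    v=(np.atleast_2d(P)-e)@M; v=v*[1,-1,-1]; p=v@c['camera_matrix'].T; return p[:,:2]/p[:,2:]
def stage(p,s):
    c,n=np.cos(p[2]),np.sin(p[2]); s=np.atleast_2d(s); return np.c_[p[0]+c*s[:,0]-n*s[:,1],p[1]+n*s[:,0]+c*s[:,1],s[:,2]]
def rad(r,a,z): a=a+np.pi/2; return [r*np.cos(a),-.06+r*np.sin(a),z]
E
cat > fit.py <<'E'
from h import *
import pickle
from scipy.optimize import least_squares
d=pickle.load(open('d0.pkl','rb'))
def model(p):
    a,t,w,k=p[3],p[4],p[5:7],p[7:9]; D=120*np.pi/180
    pts={'A':[-.095,-.165,.012],'B':[-.095,.165,.012],'C':[.095,.165,.012],'D':[.095,-.165,.012],
     'post':rad(.05,a+D,.08),'mouth':rad(.064,a,.044),'in':rad(.035,a,.044),'tabL':[-.014,.104-t,.073],'tabR':[.014,.104-t,.073],
     'w':[w[0],w[1],.048],'k':[k[0],k[1],.038]}
    return {n:stage(p,v) for n,v in pts.items()}
obs={'scene':dict(A=(147,48),B=(746,178),C=(690,497),D=(42,345),post=(204,203),mouth=(284,103),**{'in':(286,140)},tabL=(614,219),w=(592,378),k=(642,170)),
 'side':dict(D=(436,36),A=(712,167),C=(18,406),post=(439,47),mouth=(575,191),**{'in':(526,179)},tabL=(270,358),tabR=(217,317),w=(127,303),k=(350,467))}
sc={'scene':(4.8,[195,145]),'side':(4,[145,155])}
def res(p,pr=False):
    m=model(p);r=[]
    for n in obs:
        for f,u in obs[n].items():
            f0,o=sc[n]; u=(np.array(u)+.5)/f0-.5+o
            e=proj(m[f],d[n][1])[0]-u; r+=list(e)
            if pr: print(n,f,e.round(2))
    return r
if __name__=='__main__':
    s=least_squares(res,[.5,.05,-.2,1.3,.003,.06,.1,-.06,.1],x_scale=.05,loss='soft_l1')
    res(s.x,True); print(s.x.round(4)); np.save('p.npy',s.x)
    for k,v in model(s.x).items(): print(k,v.round(4))
E
python3 fit.py
```

```text
scene A [-0.44 -0.44]
scene B [-0.15 -0.6 ]
scene C [-0.14 -0.54]
scene D [-0.96 -0.64]
scene post [-0.47  0.42]
scene mouth [-0.35 -1.8 ]
scene in [-0.24  0.12]
scene tabL [-0.52 -1.22]
scene w [-0.54  1.24]
scene k [-0.86 -0.22]
side D [-0.24 -0.17]
side A [ 0.34 -0.12]
side C [-1.51  0.7 ]
side post [-0.26  0.85]
side mouth [0.44 0.85]
side in [-1.04  0.58]
side tabL [-1.92 -2.48]
side tabR [-0.47  0.3 ]
side w [0.39 1.25]
side k [-0.34  0.43]
[ 0.5906  0.0618 -0.2168  1.8697  0.0045  0.0677  0.1065 -0.0667  0.1087]
A [[ 0.4623 -0.0789  0.012 ]]
B [[0.5333 0.2434 0.012 ]]
C [[0.7188 0.2025 0.012 ]]
D [[ 0.6478 -0.1198  0.012 ]]
post [[ 0.6061 -0.0379  0.08  ]]
mouth [[ 0.5139 -0.002   0.044 ]]
in [[5.428e-01 3.000e-04 4.400e-02]]
tabL [[0.5983 0.162  0.073 ]]
tabR [[0.6256 0.156  0.073 ]]
w [[0.6796 0.1513 0.048 ]]
k [[0.5488 0.1823 0.038 ]]
```

Fit is good (about 1 px, i.e. 2 mm): axis (0.578,0.003), disc angle ≈1.87, travel ≈4.5 mm. Moving over to the approach point with the fingers shut.

Request:
arm_command(plan=[-20, -12, 0, 0, -34, -21, 0, 0, -34, -21, 0, 0, -34, -21, 0, 0, -34, -21, 0, 0, -34, -21, 0, 0, -34, -21, 0, 0, -34, -21, 0, 0, -34, -21, 0, 0, -34, -21, 0, 0, -34, -21, 0, 0, -34, -21, 0, 0, -34, -21, 0, 0, -34, -21, 0, 0, -34, -21, 0, 0, -34, -21, 0, 0, -34, -21, 0, 0, -34, -21, 0, 0, -10, -5, 0, 0, 0, 0, 0, 0], grip=0)

```text
time_s: 2.15
eef_pos: [0.6405, -0.0151, 0.2304]
eef_rot: [-0.001, 0.171, 0.985, 0.0]
wrist_force: [0.4, 0.8, -1.1]
opening: -0.002
```

```bash
cat >> h.py <<'E'
def pose(o=None):
    o=o or ctrl.get_obs(); T=np.eye(4); T[:3,:3]=Rq(o['eef_rot']); T[:3,3]=o['eef_pos']; return T
def delta(xyz,psi):
    """tool-frame shift (before turning) in mm, and turn, to TCP xyz with tool x at world polar angle psi"""
    T=pose(); cur=np.arctan2(T[1,0],T[0,0]); t=-(psi-cur); t=(t+np.pi)%(2*np.pi)-np.pi
    return (T[:3,:3].T@(np.array(xyz)-T[:3,3])*1000).round(1), round(t,3)
E
python3 - <<'E'
from h import *
o,c=save('wrist','w1.png'); T=pose(o)
import pickle; pickle.dump((o,c),open('w1.pkl','wb'))
print(o['eef_pos'],o['q'],o['opening'],o['wrist_force'],o['time_s'])
print(delta([.641,-.0135,.058],np.radians(214.7)))
# stand crossbar triangulation check
d=pickle.load(open('d0.pkl','rb'))
from scipy.optimize import least_squares
for u,v in [((306,252),(135,179)),((340,259),(107,202)),((375,266),(71,226))]:
    f=lambda P:np.r_[proj(P,d['scene'][1])[0]-u,proj(P,d['side'][1])[0]-v]
    s=least_squares(f,[.75,.2,.12]); print(s.x.round(3),s.fun.round(1))
E
```

```text
[ 0.64051034 -0.01512304  0.23041266] [-2.08538079e-01  3.26043970e-01  1.43081439e+00  2.99196779e-05
  1.38596797e+00 -1.43621397e+00] -0.0015436578727501078 [ 0.42150142  0.81377222 -1.13360294] 2.15
(array([ -1.4,   0.6, 172.5]), np.float64(-0.947))
[0.78  0.116 0.116] [ 0.3  0.2  0.2 -0.1]
[0.791 0.184 0.114] [-0.6 -0.3 -0.5  0.3]
[0.805 0.253 0.118] [-0.7 -0.3 -0.5  0.3]
```

View pics/w1.png

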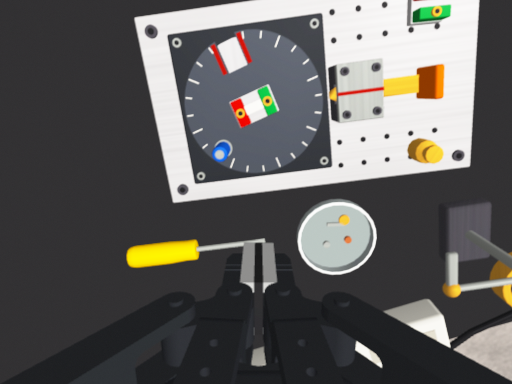

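Run:
```python
from fit import *
w=pickle.load(open('w1.pkl','rb')); p=np.load('p.npy'); T=pose(w[0])@w[1]['T_tool_cam']
for k,v in model(p).items(): print(k,proj(v,w[1],T)[0].round(1))
ob=dict(A=(137,18),D=(174,202),C=(470,166),post=(221,154),tabL=(443,66),tabR=(443,98),mouth=(226,42),w=(430,153))
def r2(p):
    m=model(p); return list(np.concatenate([proj(m[k],w[1],T)[0]-u for k,u in ob.items()]))+list(np.array(res(p)))
s=least_squares(r2,p,x_scale=.05,loss='soft_l1'); print(s.x.round(4)); print(np.array(r2(s.x)[:16]).reshape(-1,2).round(1))
np.save('p2.npy',s.x); print(model(s.x)['post'], stage(s.x,[0,-.06,.044]))
```

```text
A [132.3  14.6]
B [482.1 -35.2]
C [470.4 165.7]
D [171.7 201.9]
post [219.4 152.7]
mouth [223.3  35.1]
in [237.3  66.9]
tabL [441.9  61.8]
tabR [440.8  96.8]
w [433.  153.1]
k [4.337e+02 3.000e-01]
[ 0.5922  0.0626 -0.2157  1.8643  0.0044  0.066   0.1029 -0.068   0.1077]
[[-3.3 -1.6]
 [-1.   1.1]
 [ 1.5  0.7]
 [-0.3  0.2]
 [ 0.2 -2.6]
 [-0.8  0.3]
 [-1.  -5.3]
 [ 0.5  0.1]]
[[ 0.60768295 -0.03728062  0.08      ]] [[0.57939424 0.00394739 0.044     ]]
```

Request:
arm_command(plan=[-1, 3, 20, 0, 0, 0, 20, -0.135, 0, 0, 20, -0.135, 0, 0, 20, -0.135, 0, 0, 20, -0.135, 0, 0, 20, -0.135, 0, 0, 20, -0.135, 0, 0, 20, -0.135, 0, 0, 12, 0, 0, 0, 0, 0, 0, 0, 0, 0])

```text
time_s: 3.3
eef_pos: [0.6422, -0.0105, 0.0599]
eef_rot: [0.0, -0.297, 0.955, -0.0]
wrist_force: [-0.5, 0.0, -0.0]
opening: -0.0
```

Run:
```python
from h import *
p=np.load('p2.npy'); o,c=save('side','s2.png'); T=pose(o)
ax=stage(p,[0,-.06,.058])[0]; po=stage(p,rad(.05,p[3]+2*np.pi/3,.058))[0]
print(o['eef_pos'],o['wrist_force'],o['q'][5]); print('axis in tool',T[:3,:3].T@(ax-T[:3,3])*1000,'post',T[:3,:3].T@(po-T[:3,3])*1000)
s=cv2.imread('pics/s2.png')[100:300,130:370]; cv2.imwrite('pics/s2c.png',cv2.resize(s,None,fx=3,fy=3,interpolation=cv2.INTER_CUBIC))
```

```text
[ 0.64215371 -0.01051755  0.05991044] [-0.48693567  0.04226626 -0.02856261] -2.3742109177138744
axis in tool [43.51462968 47.48188903  1.89280823] post [43.56833644 -2.5180818   1.89850491]
```

View pics/s2c.png

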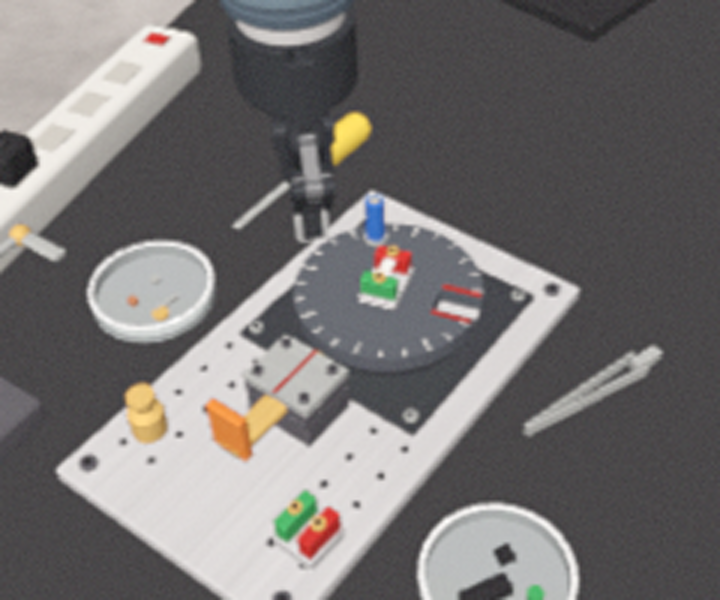

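The fingertips stand beside the post, clear of the disc and clamp, with a gap of about 25 mm. Close the gap, then push along the arc.

Request:
arm_command(plan=[7, -1, 0, 0, 6, -1, 0, 0, 5, -0.5, 0, 0, 4, 0, 0, 0, 3, 0, 0, 0, 5.1, -1.6, 0, 0.1, 5.1, -1.6, 0, 0.1, 5.1, -1.6, 0, 0.1, 5.1, -1.6, 0, 0.1, 5.1, -1.6, 0, 0.1, 5.1, -1.6, 0, 0.1, 5.1, -1.6, 0, 0.1, 5.1, -1.6, 0, 0.1, 5.1, -1.6, 0, 0.1, 5.1, -1.6, 0, 0.1, 5.1, -1.6, 0, 0.1, 5.1, -1.6, 0, 0.1, 5.1, -1.6, 0, 0.1, 0, 0, 0, 0])

```text
time_s: 5.25
eef_pos: [0.5611, -0.0475, 0.0595]
eef_rot: [0.0, 0.341, 0.94, -0.0]
wrist_force: [-0.4, -0.1, -0.0]
opening: 0.001
```

Run:
```python
from h import *
p=np.load('p2.npy'); o,c=save('side','s3.png'); T=pose(o)
ax=stage(p,[0,-.06,.058])[0]
print(o['eef_pos'],o['wrist_force'],'axis in tool',T[:3,:3].T@(ax-T[:3,3])*1000)
r=T[:3,:3].T@(ax-T[:3,3])*1000
psi=np.arctan2(T[1,0],T[0,0]); post_c=T[:3,3]+T[:3,0]*.018
s=stage([0,0,-p[2]],[post_c-ax])[0]; print('est disc angle if contact 18mm', (np.arctan2(s[1],s[0])-np.pi/2-2*np.pi/3+np.pi)%(2*np.pi)-np.pi)
s=cv2.imread('pics/s3.png')[130:280,170:350]; cv2.imwrite('pics/s3c.png',cv2.resize(s,None,fx=4,fy=4,interpolation=cv2.INTER_CUBIC))
```

```text
[ 0.56111663 -0.04749818  0.05947306] [-0.3597859  -0.06747638 -0.01969424] axis in tool [19.01069468 51.17963768  1.45827818]
est disc angle if contact 18mm 0.5856265523004804
```

View pics/s3c.png

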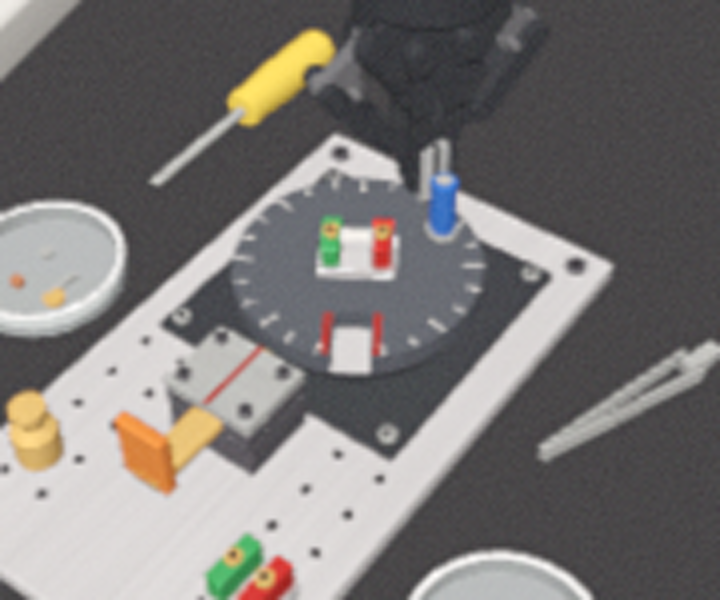

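The disc has turned well: post at crop (444,182), slot at (352,350). I'll measure the angle from these pixels.

```bash
cat >> h.py <<'E'
def angle(c,post,mouth,p):
    """disc angle from side-image pixels of post top and the middle between stripe outer ends"""
    from scipy.optimize import least_squares
    out=[]
    for f,u in ((lambda a:rad(.05,a+2*np.pi/3,.08),post),(lambda a:rad(.064,a,.044),mouth)):
        if u is None: continue
        s=least_squares(lambda a:proj(stage(p,f(a[0])),c)[0]-u,[.3]); out.append((round(s.x[0],3),s.fun.round(1)))
    return out
E
python3 - <<'E'
from h import *
import pickle
p=np.load('p2.npy'); c=pickle.load(open('d0.pkl','rb'))['side'][1]
g=lambda u:(np.array(u)+.5)/4-.5+[170,130]
print(angle(c,g((444,182)),g((352,353)),p))
for a in (.5,.55,.6): print(a,(proj(stage(p,[rad(.05,a+2*np.pi/3,.08),rad(.065,a,.044),rad(.035,a,.044)]),c)-[170,130])*4)
E
```

```text
[(np.float64(0.56), array([-0.8,  0.6])), (np.float64(0.629), array([0., 2.]))]
0.5 [[441.80352334 186.69414324]
 [333.28904033 360.21035902]
 [342.14175647 314.42876628]]
0.55 [[439.63256648 183.66019844]
 [339.96775136 360.69284564]
 [345.63217149 314.67050976]]
0.6 [[437.25284233 180.71364801]
 [346.68271438 360.91866102]
 [349.13987229 314.78214176]]
```

Estimates agree at about 0.58 ± 0.03 rad. Push another 0.55, back off and rise.

Request:
arm_command(plan=[5.2, -1.6, 0, 0.1, 5.2, -1.6, 0, 0.1, 5.2, -1.6, 0, 0.1, 5.2, -1.6, 0, 0.1, 5.2, -1.6, 0, 0.1, 2.6, -0.8, 0, 0.05, 0, 0, 0, 0, -4, 0, 0, 0, -8, 0, 0, 0, -8, 0, 0, 0, 0, 0, -20, 0, 0, 0, -40, 0, 0, 0, -40, 0, 0, 0, -20, 0, 0, 0, 0, 0])

```text
time_s: 6.8
eef_pos: [0.5464, -0.0502, 0.1833]
eef_rot: [0.003, 0.583, 0.812, 0.001]
wrist_force: [-0.0, -0.8, -0.4]
opening: -0.005
```

Run:
```python
from h import *
p=np.load('p2.npy'); o=ctrl.get_obs(); print(o['eef_pos'],o['wrist_force'],o['q'].round(2))
print(delta(stage(p,[0,.145,.18])[0],p[2]+np.pi/2), stage(p,[0,.145,.18]))
```

```text
[ 0.5463733  -0.05023276  0.18330913] [-0.02957319 -0.76351333 -0.43582311] [-0.31  0.17  1.73  0.    1.24 -0.63]
(array([216.5, 154.2,   3.3]), np.float64(0.541)) [[0.62327317 0.20419634 0.18      ]]
```

Request:
arm_command(plan=[15, 11, 0, 0, 31, 22, 0, 0, 31, 22, 0, 0, 31, 22, 0, 0, 31, 22, 0, 0, 31, 22, 0, 0, 31, 22, 0, 0, 15, 11, 0, 0, 0, 0, 0, 0.135, 0, 0, 0, 0.135, 0, 0, 0, 0.135, 0, 0, 0, 0.135, 0, 0, 0, 0, 0, 0, 0, 0])

```text
time_s: 8.2
eef_pos: [0.6204, 0.2046, 0.178]
eef_rot: [-0.0, 0.778, 0.629, -0.001]
wrist_force: [-0.5, -0.6, 0.5]
opening: -0.003
```

Run:
```python
from h import *
import pickle
p=np.load('p2.npy'); o,c=save('wrist','w4.png'); pickle.dump((o,c),open('w4.pkl','wb'))
print(o['eef_pos'],o['q'].round(2))
T=pose(o)@c['T_tool_cam']
for a in (-.08,0,.08): print(a,proj(stage(p,[rad(.065,a,.044),rad(.035,a,.044),rad(.05,a+2*np.pi/3,.08)]),c,T).round(1).tolist())
print('nose',proj(stage(p,[[0,.014-p[4],.038],[0,.104-p[4],.073],[0,-.06,.067]]),c,T).round(1).tolist())
_,_=save('side','s4.png')
a=cv2.imread('pics/w4.png'); b=cv2.resize(cv2.imread('pics/s4.png')[150:290,140:320],None,fx=3,fy=3,interpolation=cv2.INTER_CUBIC)
cv2.imwrite('pics/w4b.png',cv2.resize(a[0:300,100:420],(800,600)*1 if 0 else None,fx=2,fy=2,interpolation=cv2.INTER_CUBIC))
```

```text
[0.62036451 0.20456655 0.17797618] [ 0.14  0.4   1.44 -0.    1.3   0.35]
-0.08 [[265.1, 325.8], [262.4, 351.2], [211.3, 428.1]]
0 [[259.7, 325.6], [259.5, 351.1], [213.4, 430.9]]
0.08 [[254.4, 325.8], [256.7, 351.2], [215.7, 433.6]]
nose [[259.8, 317.6], [260.6, 250.0], [259.4, 398.6]]
```

View pics/w4b.png

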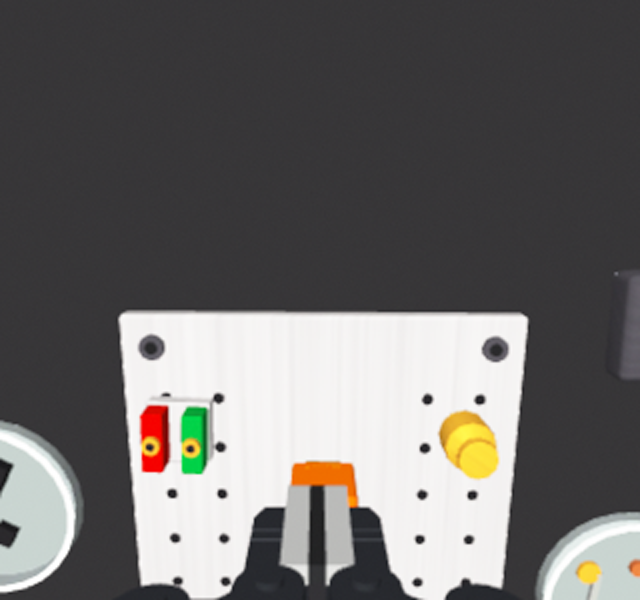

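The wrist view shows the tab and bystanders but the fingers hide the slot. A composite of the side and scene views should show it.

Run:
```python
from h import *
_,c=save('scene','sc4.png')
b=cv2.resize(cv2.imread('pics/s4.png')[155:275,180:320],(700,600),interpolation=cv2.INTER_CUBIC)[:,:400*1+300]
a=cv2.resize(cv2.imread('pics/sc4.png')[150:230,210:320],(550,400),interpolation=cv2.INTER_CUBIC)
b=cv2.resize(cv2.imread('pics/s4.png')[170:270,225:295],(420,600),interpolation=cv2.INTER_CUBIC)
a=cv2.resize(cv2.imread('pics/sc4.png')[155:230,215:290],(380,380),interpolation=cv2.INTER_CUBIC)
m=np.zeros((600,800,3),np.uint8); m[:,:420]=b; m[:380,420:]=a; cv2.imwrite('pics/m4.png',m)
p=np.load('p2.npy'); import pickle; s=pickle.load(open('d0.pkl','rb'))['side'][1]
for a in (-.08,0,.08):
  P=stage(p,[rad(.065,a,.044),rad(.035,a,.044),rad(.05,a+2*np.pi/3,.08)])
  print(a,((proj(P,s)+.5-[225,170])*6).round().tolist(),((proj(P,c)+.5-[215,155])*380/75+[420,0]).round().tolist())
```

```text
-0.08 [[70.0, 269.0], [132.0, 217.0], [348.0, 102.0]] [[754.0, 200.0], [694.0, 183.0], [605.0, 35.0]]
0 [[82.0, 276.0], [138.0, 221.0], [349.0, 93.0]] [[757.0, 191.0], [696.0, 178.0], [597.0, 36.0]]
0.08 [[95.0, 283.0], [145.0, 224.0], [350.0, 85.0]] [[759.0, 182.0], [697.0, 173.0], [589.0, 38.0]]
```

View pics/m4.png

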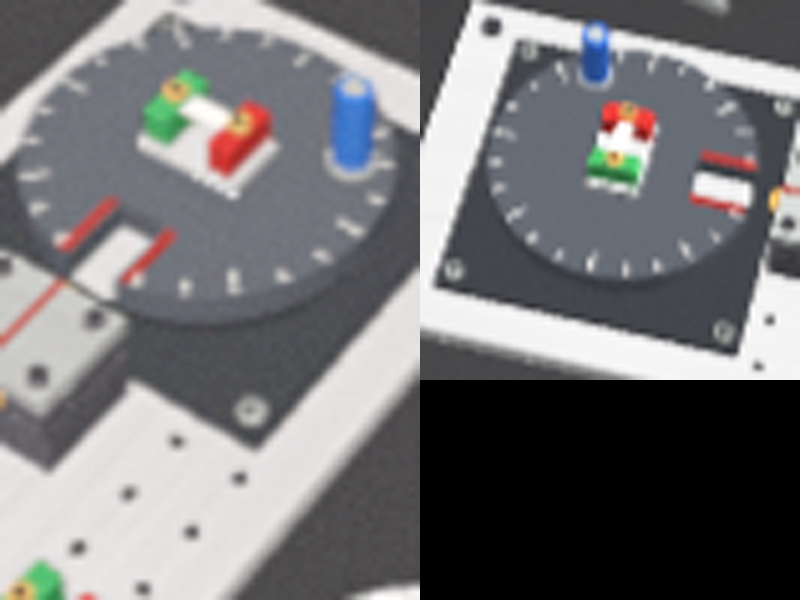

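The slot faces the nose: both views give about 0.0–0.03 rad, well inside 0.08. Next, the descent behind the tab.

Run:
```python
from h import *
p=np.load('p2.npy'); print(delta(stage(p,[0,.135,.055])[0],p[2]+np.pi/2),p[4])
```

```text
(array([-10. ,   2.7, 123.8]), np.float64(0.003)) 0.004407883127646999
```

Request:
arm_command(plan=[-2, 1, 15, 0, -2, 1, 35, 0, -1, 0.7, 35, 0, 0, 0, 25, 0, 0, 0, 13, 0, 0, 0, 0, 0, -6, 0, 0, 0, -8, 0, 0, 0, -8, 0, 0, 0, -5, 0, 0, 0, -4, 0, 0, 0, -4, 0, 0, 0, -4, 0, 0, 0, -4, 0, 0, 0, -4, 0, 0, 0, 0, 0, 0, 0])

```text
time_s: 9.95
eef_pos: [0.612, 0.153, 0.0561]
eef_rot: [-0.0, 0.779, 0.627, -0.0]
wrist_force: [0.9, -0.5, -0.2]
opening: -0.003
```

Run:
```python
from h import *
p=np.load('p2.npy'); o=ctrl.get_obs(); T=pose(o); print(o['eef_pos'],o['wrist_force'])
print('stage',stage([0,0,-p[2]],[T[:3,3]-[p[0],p[1],0]]))
```

```text
[0.61195033 0.15299672 0.05608754] [ 0.85561836 -0.53521141 -0.15583484]
stage [[-0.00010148  0.0925634   0.05608754]]
```

Request:
arm_command(plan=[-3, 0, 0, 0, -3, 0, 0, 0, -2, 0, 0, 0, -2, 0, 0, 0])

```text
time_s: 10.35
eef_pos: [0.6099, 0.1438, 0.0561]
eef_rot: [-0.0, 0.779, 0.627, -0.0]
wrist_force: [0.6, 2.7, 0.4]
opening: -0.003
```

Request:
arm_command(plan=[-1, 0, 0, 0, -1, 0, 0, 0])

```text
time_s: 10.55
eef_pos: [0.6094, 0.1419, 0.0561]
eef_rot: [-0.0, 0.779, 0.627, -0.0]
wrist_force: [0.3, 2.1, -0.8]
opening: 0.001
```

Run:
```python
from h import *
p=np.load('p2.npy'); o,c=save('side','s5.png'); T=pose(o); print(o['eef_pos'],o['wrist_force'])
print('stage',stage([0,0,-p[2]],[T[:3,3]-[p[0],p[1],0]]))
cv2.imwrite('pics/s5c.png',cv2.resize(cv2.imread('pics/s5.png')[150:280,170:300],(600,600),interpolation=cv2.INTER_CUBIC))
```

```text
[0.60942374 0.14186262 0.05606509] [ 0.32193252  2.07375858 -0.84928814]
stage [[-0.00018633  0.08114654  0.05606509]]
```

View pics/s5c.png

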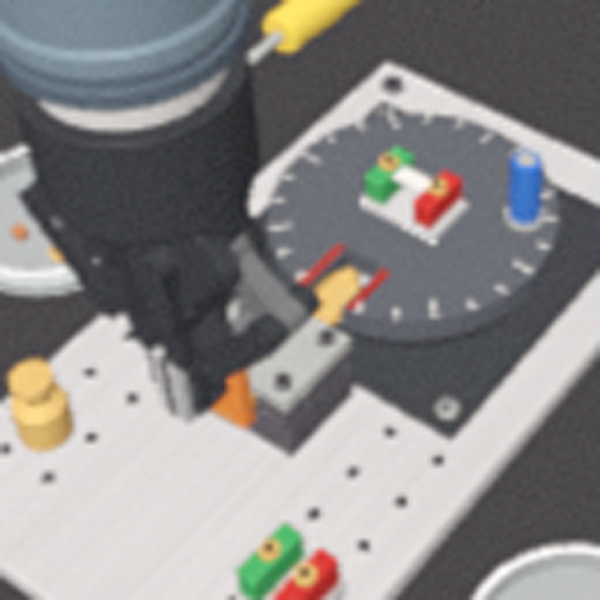

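The nose is well inside the slot (crop (340,290)), the tab nearly at the guide block, and the push force is only about 2 N. Continue in 1 mm steps until the force rises at the stop.

Request:
arm_command(plan=[-1, 0, 0, 0, -1, 0, 0, 0])

```text
time_s: 10.8
eef_pos: [0.609, 0.14, 0.0561]
eef_rot: [-0.0, 0.779, 0.627, -0.0]
wrist_force: [-0.9, 2.0, -0.6]
opening: -0.002
```

Request:
arm_command(plan=[-0.7, 0, 0, 0, 0, 0, 0, 0])

```text
time_s: 11.0
eef_pos: [0.6089, 0.1392, 0.0562]
eef_rot: [-0.0, 0.779, 0.627, -0.0]
wrist_force: [-0.7, 1.1, -0.6]
opening: 0.004
```

Request:
arm_command(plan=[-0.7, 0, 0, 0, 0, 0, 0, 0])

```text
time_s: 11.2
eef_pos: [0.6089, 0.1386, 0.0562]
eef_rot: [-0.0, 0.779, 0.627, -0.0]
wrist_force: [-0.3, 1.6, -0.0]
opening: 0.001
```

Request:
arm_command(plan=[-0.7, 0, 0, 0, 0, 0, 0, 0])

```text
time_s: 11.4
eef_pos: [0.6088, 0.1379, 0.0563]
eef_rot: [-0.0, 0.779, 0.627, -0.0]
wrist_force: [0.1, 1.4, -0.6]
opening: 0.0
```

Request:
arm_command(plan=[-0.7, 0, 0, 0, 0, 0, 0, 0])

```text
time_s: 11.6
eef_pos: [0.6087, 0.1375, 0.0563]
eef_rot: [-0.0, 0.779, 0.627, 0.0]
wrist_force: [0.3, 3.7, -0.6]
opening: 0.001
```

Request:
arm_command(plan=[-0.7, 0, 0, 0, 0, 0, 0, 0])

```text
time_s: 11.8
eef_pos: [0.6087, 0.1375, 0.0563]
eef_rot: [-0.0, 0.779, 0.627, 0.001]
wrist_force: [-0.2, 7.3, -1.9]
opening: 0.002
```

Motion has stopped with force climbing, which is the stop. One more small press to confirm, then retreat and rise.

Request:
arm_command(plan=[-0.8, 0, 0, 0, 0, 0, 0, 0])

```text
time_s: 12.0
eef_pos: [0.6087, 0.1375, 0.0564]
eef_rot: [-0.001, 0.779, 0.627, 0.001]
wrist_force: [2.0, 9.0, -2.6]
opening: 0.001
```

Request:
arm_command(plan=[5, 0, 0, 0, 10, 0, 0, 0, 10, 0, 0, 0, 10, 0, 0, 0, 0, 0, -30, 0, 0, 0, -45, 0, 0, 0, -45, 0, 40, 0, -30, 0, 40, 0, 0, 0, 40, 0, 0, 0, 20, 0, 0, 0, 0, 0, 0, 0, 0, 0, 0, 0])

```text
time_s: 13.3
eef_pos: [0.6453, 0.3072, 0.2058]
eef_rot: [0.0, 0.778, 0.628, -0.0]
wrist_force: [0.1, 0.1, -1.1]
opening: 0.003
```

Run:
```python
from h import *
o,c=save('side','s6.png'); save('scene','sc6.png'); print(o['eef_pos'],o['wrist_force'],o['time_s'])
b=cv2.resize(cv2.imread('pics/s6.png')[150:290,170:290],(514,600),interpolation=cv2.INTER_CUBIC)
a=cv2.resize(cv2.imread('pics/sc6.png')[145:255,200:360],(286,197),interpolation=cv2.INTER_CUBIC)
m=np.zeros((600,800,3),np.uint8); m[:,:514]=b; m[:197,514:]=a
# bystander change before/after
for k,(n0,n1) in enumerate((('scene0','sc6'),('side0','s6'))):
    d=cv2.absdiff(cv2.imread(f'pics/{n0}.png'),cv2.imread(f'pics/{n1}.png')).max(2); d=cv2.convertScaleAbs(d,alpha=3)
    m[200+k*200:392+k*200,520:776]=cv2.resize(d,(256,192))[:,:,None]
cv2.imwrite('pics/m6.png',m)
```

```text
[0.64533299 0.30720622 0.20579838] [ 0.09673477  0.14945951 -1.09994457] 13.3
```

View pics/m6.png

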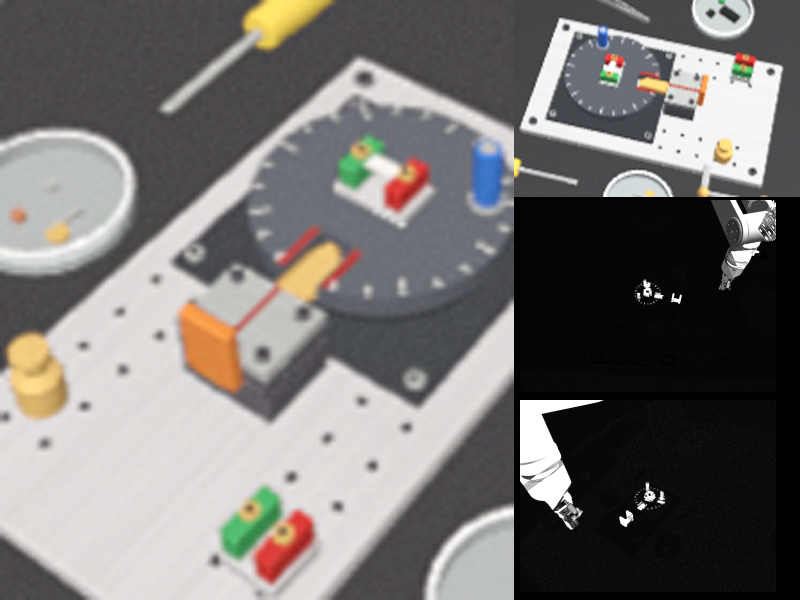

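The tab is against the guide block and the nose is deep in the slot. In the difference images only the disc, bar and arm have changed, and the hand is clear. Handing in.

```bash
python3 -c "
from bench import ctrl
print(ctrl.hand_in())"
```

```text
the job is handed in; nothing more can be done
None
```

The rotary stage is locked and the job is handed in, about 13 s into the 45 s allowed. With the gripper shut, I pushed the blue post clockwise from about 1.87 rad to about 0.02 rad. I then pushed the orange tab in until the bar stopped.

**Last checks**
- **Bar home:** the hand stopped moving at the end of the push, and the wrist force rose from about 2 N to 9 N. The last pictures show the nose deep in the slot and the tab flat against the guide block.
- **Everything else:** comparing pictures from before and after, only the disc, bar and arm changed. The hand is clear, about 0.2 m up and beyond the plate.

**What disagreed**
- The final tab position worked out about 2 mm farther in than the nominal one. That is within the calibration and finger-width uncertainty, and the pictures and the contact force both show the bar home.
- Before the final turn of the disc, the slot and post pixels gave angles that differed by about 0.07 rad. At the end, both cameras put the disc at about 0 to 0.03 rad, apart from the post in the side view, which read somewhat higher (up to about 0.08). The nose went in freely.

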